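# Refit the push-to-run knob of a leather edge burnisher

## Task

The speed knob of the leather edge burnisher has come off its shaft. First take the wax tin off the machine's control deck and set it gently down on the bench, upright; then pick up the knob, turn it so that the flat in its bore meets the flat of the D-shaft, slide it fully home and press it, and the sprung shaft with it, right in, as one does to run the machine. Finish while still holding it pressed in with the fingers, without letting go, and leave the maul, the awl and the jar where they are.

Things in the scene. Friction and masses are not known exactly. Their poses are not given: they have to be found in the camera images.
- knob_center (a point): The loose black pointer knob, about 45 g, lying on its round skirt (48 mm across, 8 mm thick). This point: on its axis, 18 mm above its underside, half-way up. z up; x along the bar grip to its nose. Bar: parallel sides 18 mm apart (along y), x from -22 to +20 mm, 8 to 36 mm above the underside; then a wedge nose to x = +31 mm, with a white line on top.
- knob_seat (a point): Same knob and axes: centre of the floor (upper end) of its blind bore, 20 mm above the underside, on the axis. It meets shaft_tip when the knob is fully home. The bore opens in the underside, mouth countersunk 1.4 mm: first a round pilot 13.2 mm across and 8 mm deep, then, 12 mm deep, D-shaped, 13.2 mm across with its flat on the nose (+x) side, 2.6 mm from the axis.
- knob_nose (a point): Same knob and axes: tip of the pointer nose, 31 mm from the knob's axis, 10 mm above its underside.
- shaft_tip (a point): Centre of the top end of the upright steel D-shaft on the machine's control deck: 12 mm across, 26 mm tall above the deck (88 mm above the bench) when not pressed, top edge chamfered 0.8 mm. z up; x points out of its flat, which is 2 mm from the axis and runs all the way down. The knob goes on only with its x (nose) the same way as this x, within about 6 degrees.
- shaft_turn (a joint): Rotation of the D-shaft in the machine, rad, counter-clockwise from above; at 0 the flat faces the machine's own x. It turns stiffly (about 0.06 N m) and stays where it is.
- shaft_push (a joint): How far the sprung shaft is pressed down into the machine, m: 0 at rest, 0.004 fully in, at a stop. It starts to move at 4 N, is fully in at about 10 N and springs back when let go. With the knob home its underside is 6 mm above the deck, 2 mm when fully in.
- burnisher: The grey bench edge burnisher, fixed to the bench. Origin on the bench right under the shaft's axis; x away from the operator, y towards its motor, z up. Control deck: level top 62 mm above the bench, x -85 to +85 mm, y -90 to +85 mm. Motor housing: y +85 to +245 mm, 133 mm high; beyond it a grooved wooden burnisher on a spindle, to y = +378 mm, axis 85 mm above the bench.
- tin_center (a point): Round aluminium tin of wax, about 0.12 kg, 56 mm across, 32 mm high, standing on the control deck on the machine's -y side of the shaft, so close that the knob's skirt cannot go on. This point is at its centre, 16 mm above its underside; z is its upright axis.
- maul_center (a point): Bystander: wooden maul, 253 mm long, head 84 mm across, lying on the bench. This point is inside the head; x points from the handle to the face of the head.
- awl_center (a point): Bystander: awl with a wooden handle, 150 mm long, 24 mm thick, lying on the bench. This point is on its axis, 60 mm from the butt; x points to the steel tip.
- jar_center (a point): Bystander: amber glass jar with a lid, 60 mm across, 70 mm high, standing on the bench. This point is half-way up.
There are look-alikes about, which are no part of the job. Of the things like the part that bears knob_center, leave any that is blue, green or purple; of the rest the larger one is meant.

How it is judged:
On the way, in this order (a step that is already met when the one before it is completed fails the run):
1. the wax tin stands upright and released on the bench (height (world z) of tin_center below 0.021 m and angle between tin_center's own z axis and vertical below 0.15 rad and contact force between tin and the fingers below 0.1 N and linear speed of tin below 0.03 m/s), for 0.2 s.
2. the knob is well onto the D-shaft, flat to flat (distance between knob_seat and shaft_tip below 0.008 m and horizontal distance between knob_seat and shaft_tip below 0.003 m and x of knob_nose in the frame of shaft_tip above 0.0285 m), for 0.1 s.
At the end, for the whole second after the job is handed in: Through the last second the knob is home on the D-shaft (bore floor within 3 mm of the shaft tip, nose on the flat's side, axis within 7 degrees of upright), fingers on it, the shaft pressed in over 2.5 of its 4 mm; the tin stands upright (within 9 degrees) and at rest on the bench (distance between knob_seat and shaft_tip below 0.003 m and angle between knob_seat's own z axis and vertical below 0.12 rad and x of knob_nose in the frame of shaft_tip above 0.0285 m and value of joint shaft_push above 0.0025 m and contact force between knob and the fingers above 1 N and height (world z) of tin_center below 0.021 m and angle between tin_center's own z axis and vertical below 0.15 rad and linear speed of tin below 0.03 m/s); the arm keeps its last pose, push and grip.
It fails at once if the tin is dropped or thrown onto the bench (height (world z) of tin_center below 0.06 m and linear speed of tin above 0.6 m/s and contact force between tin and the fingers below 0.1 N).
It fails at once if the maul, the awl or the jar is moved by more than 3 cm (distance of any of maul_center, awl_center, jar_center from where it was at the start of the episode above 0.03 m).
It also fails if it takes over 70 s, if anything falls off the work surface, if the arm or the gripper's body presses on something with over 40 N, if the wrist force passes 120 N, or if a joint passes its speed limit or range.

## Robot

A 7-joint arm with a two-finger parallel gripper is mounted at the origin on the work surface. World frame = base frame: x ahead of the robot, y to its left, z up, the work surface at z = 0. Lengths are in m, angles in rad, forces in N, time in s.
With the tool pointing down it reaches from about 0.4 to 0.85 m from the base axis. Payload 4.5 kg.
Tool frame: the origin (TCP) lies midway between the tips of the shut fingers; the grasp point (between the pads) lies 19 mm behind it; z points along the fingers, y is the line along which they close (so a half turn about z gives the same grasp; the last joint's range is limited). The gripper opens to 85 mm and grips with 20 to 120 N. Pads are 22 mm wide; open, the fingers measure 114 mm over their backs; the gripper's body (76 mm by 85 mm) begins 54 mm behind the grasp point. The pads swing forward as they close: fully open they stand 13 mm farther back than shut.
Start: joints at [-1.181, 0.689, -0.195, 1.565, 0.157, 0.902, -0.215], TCP at [0.218, 0.586, 0.231] pointing down, gripper open.
Joint ranges: [-3.01, 3.01], [-0.46, 2.08], [-1.47, 1.51], [0.13, 2.56], [-1, 4.14], [0.04, 2.09], [-2.66, 2.66]. Speed limits (rad/s): [2.57, 2.57, 3.14, 3.14, 3.14, 3.14, 3.14].

## Interface

Orientations are given as a unit quaternion [x, y, z, w].
In Python, from workcell import env gives the robot as it stands.
- The arm moves only by the tool move_arm, never from a script. Its argument "increments" is text: rows parted by semicolons, each of 7 numbers parted by spaces: the closure, from -1 (fully open) to 1 (shut), then the shift along the tool's x, y, z in units of 30 mm (1.0 is 30 mm), then the turn, a rotation vector about the tool's x, y, z in rad. In form: jaw x y z wx wy wz; .... A call has 1 to 10 rows; each row shifts and turns the commanded pose from where the row before left it, along the tool's axes as they then stand; what a row does not reach is not made up. A row lasts 1/12 s, in which the tool goes at most 41.7 mm and 7.16 degrees, less where a joint would pass 70% of its speed; a pose out of reach is approached as far as the arm can. A call is refused whole if a number of a shift passes 1 or a number of a turn 0.125, either way. A call with a gripper value outside its range is refused whole. The fingers move at their own pace and stop on an object; "force" is the grip in N (left out, the last holds). Time passes only in rows, so rows that do not move let the fingers close. It gives the time, the measured TCP pose, the force, the opening and the grip force at its end, in the units of the state.
- env.state(): the state, without advancing time (a new reading comes with each control period).
- env.grab_frame(name): name is "scene" or "side" or "wrist"; returns a dict with "frame" (400x640x3 uint8, red, green, blue), "z_map" (400x640 float32, m along the optical axis (not along the pixel's ray), 0 where there is no reading), "mtx" (3x3 intrinsics, pixels), "eye" and "rotation" of the camera in the world; the wrist camera has in their place "tool_from_camera" (4x4, takes a point from camera to tool coordinates, whose origin is the TCP and whose axes are the flange's). Camera axes: x right, y down, z forward; pixel columns grow to the right and rows downward; lengths in m; the calibration is good to about 2 mm. A picture is of the moment at which its call begins: read the wrist's pose just before it.
- env.close_job(): hands the job in; it is judged then, once.
The state is a dict: "time_s": time; "q": joint angles; "joint_vel": joint speeds; "joint_efforts": joint torques, N m; "tool_pos": TCP position; "eef_rot": TCP orientation; "force": force on the tool from outside, world axes, zero at the start; "torque": the same for the moment, N m; "grip_width": finger opening in m; "finger_force": force on a finger pad.
Only numpy, scipy, OpenCV 4.12 (cv2) and the standard library are available. Lean on these libraries where they do the work, as an engineer would, in place of code of your own. Each camera call takes 0.05 s, during which the arm holds its last target. There are 200 camera calls.

## Working session

There is one attempt and no reset: what is moved stays moved. The work goes in short steps, Python scripts to look and compute and a tool call to move; the robot and the scene stay as the last step left them, time stands still between calls to the robot, and variables do not carry over. Pictures are saved under pics/ and viewed, at most 10 in all, crops included, and the job is handed in when it is done.

Besides the shell and the picture viewer there is one more tool, called after ">>>" as name(argument=value, ...) on one line, values as JSON. move_arm: Moves the arm, as the interface text tells. Its arguments: {"type":"object","properties":{"increments":{"type":"string"},"force":{"type":"number"}},"required":["increments"]}

```bash
mkdir -p pics; ls
cat > h.py <<'E'
import numpy as np, cv2
from scipy.spatial.transform import Rotation as R
from workcell import env
def grab(n):
    s=env.state(); f=env.grab_frame(n)
    if n=="wrist":
        T=np.eye(4);T[:3,:3]=R.from_quat(s["eef_rot"]).as_matrix();T[:3,3]=s["tool_pos"]
        C=T@np.array(f["tool_from_camera"])
    else:
        C=np.eye(4);C[:3,:3]=np.array(f["rotation"]).reshape(3,3);C[:3,3]=f["eye"]
    z=f["z_map"];v,u=np.mgrid[:400,:640];K=np.array(f["mtx"])
    p=np.stack([(u-K[0,2])/K[0,0]*z,(v-K[1,2])/K[1,1]*z,z],-1)@C[:3,:3].T+C[:3,3]
    p[z==0]=np.nan
    return f["frame"],p,K,C
def save(n,im): cv2.imwrite("pics/"+n,cv2.cvtColor(im,cv2.COLOR_RGB2BGR))
E
python3 - <<'E'
from h import *
for n in ("scene","side","wrist"):
    im,p,K,C=grab(n); save(n+"0.png",im); np.savez("/tmp/"+n,im=im,p=p,K=K,C=C); print(n,C[:3,3].round(3),C[:3,2].round(2),K[0,0])
print(env.state())
E
```

```text
picsTraceback (most recent call last):
  File "<stdin>", line 3, in <module>
  File "h.py", line 10, in grab
    C=np.eye(4);C[:3,:3]=np.array(f["rotation"]).reshape(3,3);C[:3,3]=f["eye"]
                         ~~~~~~~~~~~~~~~~~~~~~~~~~~~~~~~^^^^^
ValueError: cannot reshape array of size 4 into shape (3,3)
```

Rotation is a quaternion.

```bash
sed -i 's/np.array(f\["rotation"\]).reshape(3,3)/R.from_quat(f["rotation"]).as_matrix()/' h.py
python3 - <<'E'
from h import *
for n in ("scene","side","wrist"):
    im,p,K,C=grab(n); save(n+"0.png",im); np.savez("/tmp/"+n,im=im,p=p,K=K,C=C); print(n,C[:3,3].round(3),C[:3,2].round(2),K[0,0])
print(env.state())
E
```

```text
scene [1.105 0.048 0.951] [-0.54 -0.2  -0.82] 461.2151138168335
side [ 0.415 -0.891  0.79 ] [ 0.11  0.71 -0.7 ] 482.6325158067976
wrist [0.142 0.613 0.373] [ 0.29 -0.11 -0.95] 293.7950062678748
{'time_s': 0.2, 'q': array([-1.18120429,  0.689646  , -0.19455874,  1.56591273,  0.15728467,
        0.90253805, -0.21509663]), 'joint_vel': array([-0.00079538, -0.00366878, -0.00022525, -0.00313192, -0.0001098 ,
        0.00047558,  0.00066294]), 'joint_efforts': array([ 1.77296286e-03, -5.39452922e+01, -1.26627814e+00, -1.58556944e+01,
        9.09748022e-03,  7.29350431e-03, -1.36927201e-05]), 'tool_pos': array([0.21758525, 0.58548911, 0.23081109]), 'eef_rot': array([ 1.76929763e-01,  9.84223322e-01, -5.54124101e-04, -6.73230986e-05]), 'force': array([ 0.13319561,  0.23210598, -0.21500786]), 'torque': array([ 0.01202992,  0.0281275 , -0.01243249]), 'finger_force': 0.0, 'grip_width': 0.08523243099527568}
```

View pics/scene0.png

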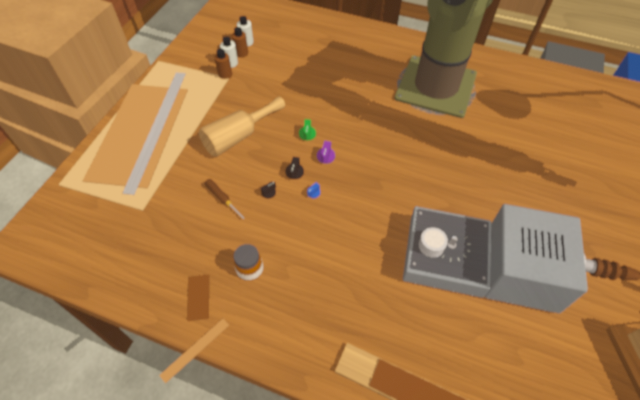

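View pics/side0.png

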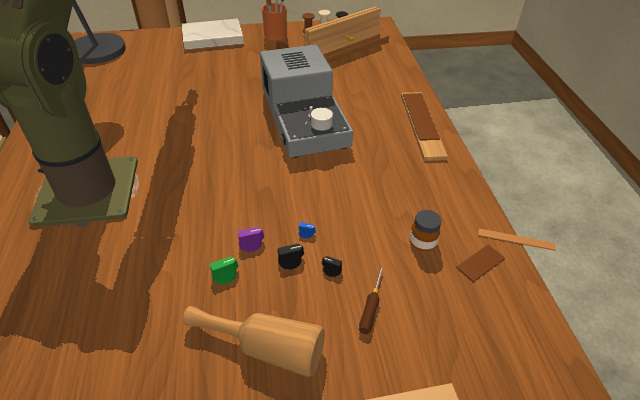

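Candidates for the knob (scene pixels): large black (294,168), small black (269,189), green (307,130), purple (326,152), blue (313,190). The large black one is the match, at about (290,257) in the side view. Next I measure it and check it in a crop.

Run:
```python
from h import *
S={n:np.load("/tmp/%s.npz"%n) for n in("scene","side")}
for n,l in (("scene",dict(bigblk=(294,168),small=(269,189),green=(307,130),jar=(247,255),tin=(433,238),shaft=(453,241))),("side",dict(bigblk=(290,257),small=(332,266),tin=(321,118),shaft=(309,113),jar=(427,220),awl=(372,310)))):
    p=S[n]["p"]
    for k,(u,v) in l.items(): print(n,k,p[v,u].round(3))
    im=S[n]["im"].astype(int)
    # black knob pixels by region
    u0,v0=l["bigblk"]; m=(p[...,2]>.005)&(p[...,2]<.06)&(im.max(-1)<70)
    q=p[m]; c=p[v0,u0]; q=q[np.linalg.norm(q[:,:2]-c[:2],axis=1)<.06]
    print(n,"knob pts",len(q),q.min(0).round(3),q.max(0).round(3)); t=q[q[:,2]>.032]; print(" top mean",t.mean(0).round(4),len(t)); 
    w,V=np.linalg.eigh(np.cov(t[:,:2].T)); print(" axis",np.degrees(np.arctan2(V[1,1],V[0,1])).round(1),np.sqrt(w))
    # deck
    d=(abs(p[...,2]-.062)<.004)&(im.max(-1)<140); q=p[d][:,:2]; print(" deck",cv2.minAreaRect(q.astype(np.float32)))
    h=(abs(p[...,2]-.133)<.004); print(" housing",cv2.minAreaRect(p[h][:,:2].astype(np.float32)))
    tt=(abs(p[...,2]-.094)<.004)&(im.min(-1)>120); q=p[tt]; print(" tin",cv2.minEnclosingCircle(q[:,:2].astype(np.float32)),len(q))
im=S["side"]["im"]
a=cv2.resize(im[215:295,200:360],(800,400),interpolation=cv2.INTER_CUBIC)
b=cv2.resize(im[90:160,260:360][:,:],(286*1,200),interpolation=cv2.INTER_CUBIC)
sc=cv2.resize(S["scene"]["im"][205:290,400:500],(235,200),interpolation=cv2.INTER_CUBIC)
o=np.zeros((600,800,3),np.uint8);o[:400]=a;o[400:,:286]=b;o[400:,300:535]=sc
save("crop1.png",o)
```

```text
scene bigblk [ 0.465 -0.262  0.036]
scene small [ 0.536 -0.3    0.02 ]
scene green [ 0.335 -0.28   0.036]
scene jar [ 0.742 -0.251  0.074]
scene tin [0.569 0.105 0.092]
scene shaft [0.556 0.147 0.085]
scene knob pts 144 [ 0.434 -0.289  0.005] [ 0.484 -0.248  0.04 ]
 top mean [ 0.4546 -0.2654  0.0357] 40
 axis -171.3 [0.00539709 0.01342697]
 deck ((0.34713485836982727, -0.1440516710281372), (0.9714431166648865, 0.695563793182373), 29.204965591430664)
 housing ((0.3003227710723877, 0.19149209558963776), (0.723743736743927, 0.20022527873516083), 27.487003326416016)
 tin ((0.3495441675186157, -0.08839526772499084), 0.5438187718391418) 564
side bigblk [ 0.452 -0.277  0.019]
side small [ 0.532 -0.312  0.02 ]
side tin [0.568 0.088 0.094]
side shaft [0.545 0.146 0.071]
side jar [ 0.736 -0.26   0.071]
side awl [ 0.59  -0.42   0.018]
side knob pts 447 [ 0.427 -0.294  0.005] [ 0.48  -0.258  0.039]
 top mean [ 0.4495 -0.2711  0.0356] 143
 axis -172.3 [0.00550081 0.01329644]
 deck ((0.41729187965393066, 0.1152118444442749), (0.9695308804512024, 1.293332815170288), 4.721005916595459)
 housing ((0.2577590048313141, 0.3504643738269806), (0.7013992667198181, 0.785776674747467), 5.584930419921875)
 tin ((0.565414547920227, 0.11070524156093597), 0.03622380644083023) 231
```

View pics/crop1.png

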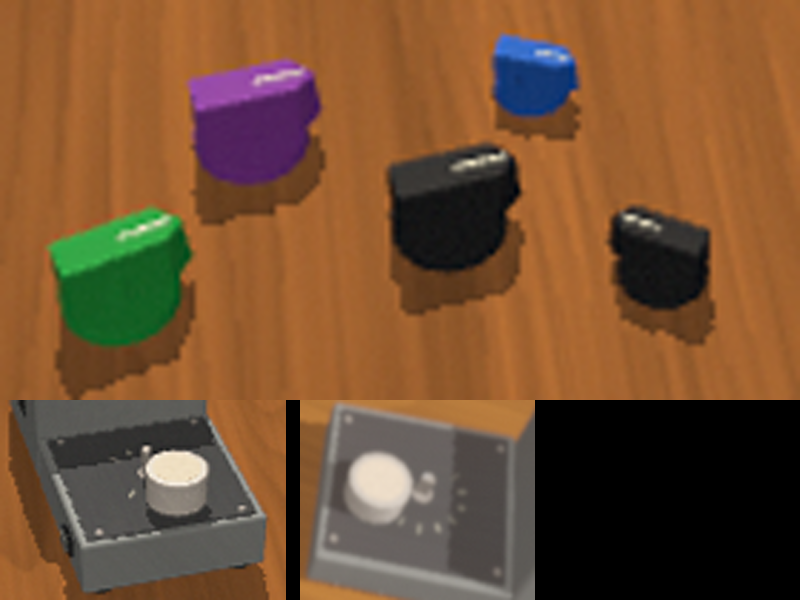

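The crop confirms the large black knob, with its nose and white line pointing to about +x world (roughly +8°). The tin is at about (0.567, 0.10), with the shaft just on its +y side. I'll move to a wrist view over the deck.

>>> move_arm(increments="-1 -0.9 -0.59 -0.04 0 0 0;-1 -0.9 -0.59 -0.04 0 0 0;-1 -0.9 -0.59 -0.04 0 0 0;-1 -0.9 -0.59 -0.04 0 0 0;-1 -0.9 -0.59 -0.04 0 0 0;-1 -0.9 -0.59 -0.04 0 0 0;-1 -0.9 -0.59 -0.04 0 0 0;-1 -0.9 -0.59 -0.04 0 0 0;-1 -0.9 -0.59 -0.04 0 0 0")

```text
time_s: 0.95
tool_pos: [0.3907, 0.3505, 0.2421]
eef_rot: [0.177, 0.984, -0.0, -0.0]
force: [-0.6, 0.1, -0.7]
grip_width: 0.0852
finger_force: 0.0
```

>>> move_arm(increments="-1 -0.9 -0.59 -0.04 0 0 0;-1 -0.9 -0.59 -0.04 0 0 0;-1 -0.9 -0.59 -0.04 0 0 0;-1 -0.9 -0.59 -0.04 0 0 0;-1 -0.9 -0.59 -0.04 0 0 0;-1 -0.9 -0.59 -0.04 0 0 0;-1 -0.9 -0.59 -0.04 0 0 0;-1 -0.9 -0.59 -0.04 0 0 0;-1 -0.9 -0.59 -0.04 0 0 0")

```text
time_s: 1.7
tool_pos: [0.5629, 0.1164, 0.2529]
eef_rot: [0.177, 0.984, -0.0, -0.0]
force: [0.3, 0.0, -0.3]
grip_width: 0.0852
finger_force: 0.0
```

>>> move_arm(increments="-1 0 0 0 0 0 0.12;-1 0 0 0 0 0 0.12;-1 0 0 0 0 0 0.12;-1 0 0 0 0 0 0.12;-1 0 0 0 0 0 0.12;-1 0 0 0 0 0 0.12;-1 0 0 0 0 0 0.12;-1 0 0 0 0 0 0.12;-1 0 0 0 0 0 0.12;-1 0 0 0 0 0 0.12")

```text
time_s: 2.53
tool_pos: [0.5621, 0.118, 0.2528]
eef_rot: [0.704, 0.71, -0.0, -0.0]
force: [-1.2, -0.3, -0.5]
grip_width: 0.0855
finger_force: 0.0
```

```bash
cat >> h.py <<'E'
def go(x,y,z,yaw):
    s=env.state(); r=R.from_quat(s["eef_rot"]); M=r.as_matrix(); p=np.array(s["tool_pos"])
    c,sn=np.cos(np.radians(yaw)),np.sin(np.radians(yaw))
    G=np.array([[c,sn,0],[sn,-c,0],[0,0,-1]])
    print("pos",p.round(4),"yaw",np.degrees(np.arctan2(M[1,0],M[0,0])).round(2),"tilt",M[2,:2].round(4),"w",round(s["grip_width"],4),"q7",s["q"][6].round(2),"F",s["force"].round(1),s["finger_force"],"t",round(s["time_s"],1))
    print("shift(now axes)",(M.T@(np.array([x,y,z])-p)/.03).round(2),"turn",R.from_matrix(M.T@G).as_rotvec().round(3),"shift(goal axes)",(G.T@(np.array([x,y,z])-p)/.03).round(2))
E
python3 - <<'E'
from h import *
im,p,K,C=grab("wrist"); np.savez("/tmp/w1",im=im,p=p,K=K,C=C); go(.56,.12,.25,90)
Z=p[...,2]
for a,b,n in((.058,.066,"deck"),(.129,.137,"housing"),(.09,.098,"tin")):
    m=((Z>a)&(Z<b)).astype(np.uint8); q=p[m>0][:,:2].astype(np.float32)
    print(n,len(q),cv2.minAreaRect(q),q.min(0),q.max(0))
save("w1.png",im)
E
```

```text
pos [0.5621 0.1182 0.2527] yaw 90.25 tilt [ 0.     -0.0004] w 0.0854 q7 -0.21 F [-0.6 -0.6 -0. ] 0.0 t 2.6
shift(now axes) [ 0.06 -0.07  0.09] turn [-0.    -0.     0.004] shift(goal axes) [ 0.06 -0.07  0.09]
deck 20027 ((0.5503032803535461, 0.14636152982711792), (0.16816763579845428, 0.17529712617397308), 8.22032356262207) [0.45584738 0.0482655 ] [0.64484    0.24487536]
housing 12092 ((0.5345860123634338, 0.2557790279388428), (0.16816683113574982, 0.05140960216522217), 6.488720417022705) [0.448187   0.22153042] [0.6197654 0.2734401]
tin 2207 ((0.549042820930481, 0.15474122762680054), (0.15818172693252563, 0.1559830754995346), 8.126310348510742) [0.45975477 0.07966708] [0.6163163  0.24311994]
```

View pics/w1.png

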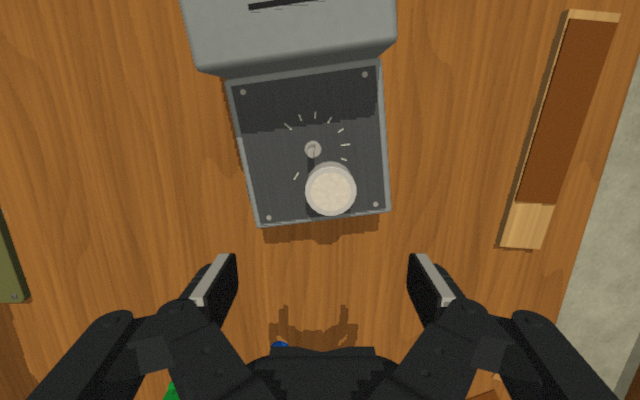

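The wrist view shows the deck (machine yaw about +8°), the tin top at (330,185) and the shaft at (313,148). Next I fit the tin and shaft.

Run:
```python
from h import *
d=np.load("/tmp/w1.npz");p=d["p"];im=d["im"]
Z=p[...,2]
sub=np.zeros(Z.shape,bool); sub[155:225,295:365]=1
m=sub&(Z>.090)&(Z<.098); q=p[m]; print("tin",cv2.minEnclosingCircle(q[:,:2].astype(np.float32)),q.mean(0),np.median(q[:,2]))
sub[:]=0; sub[135:160,300:328]=1
m=sub&(Z>.083)&(Z<.093); q=p[m]; print("shaft",len(q),cv2.minEnclosingCircle(q[:,:2].astype(np.float32)),q.mean(0))
go(.56,.1,.1,98)
s=np.load("/tmp/side.npz")["p"]
m=(s[...,2]<.004)&(s[...,2]>-.004)
save("crop2.png",cv2.resize(im[120:170,285:345],(720,600),interpolation=cv2.INTER_CUBIC))
```

```text
tin ((0.5699743628501892, 0.10680337995290756), 0.027988778427243233) [0.56988252 0.10776106 0.09360348] 0.09359868776760305
shaft 76 ((0.5501166582107544, 0.14760121703147888), 0.006074395030736923) [0.54847796 0.14796543 0.08728996]
pos [0.5621 0.1182 0.2527] yaw 90.25 tilt [ 0.     -0.0004] w 0.0854 q7 -0.21 F [-0.6 -0.6 -0. ] 0.0 t 2.6
shift(now axes) [-0.61 -0.07  5.09] turn [-0.    -0.    -0.135] shift(goal axes) [-0.59 -0.15  5.09]
```

View pics/crop2.png

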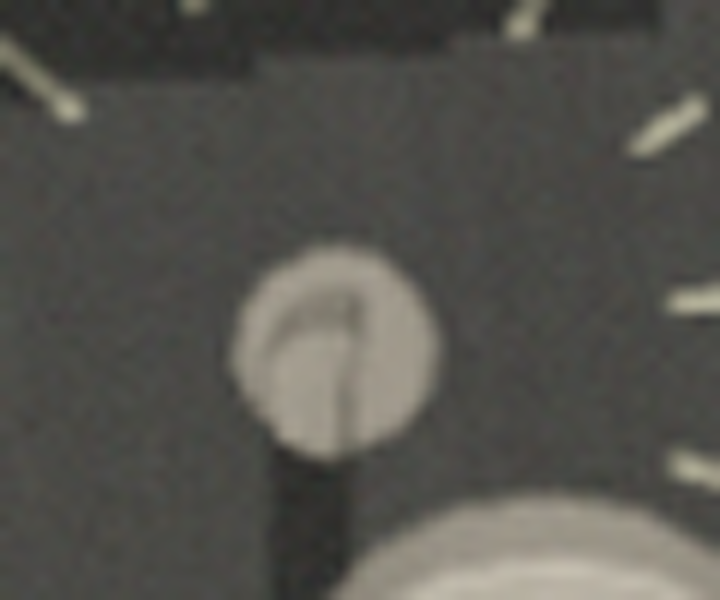

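>>> move_arm(increments="-1 0 0 0 0 0 -0.112;-1 0 0 0 0 0 -0.112;-1 0 0 0 0 0 -0.112;-1 0 0 0 0 0 -0.112;-1 0 0 0 0 0 0;-1 0 0 0 0 0 0")

```text
time_s: 3.08
tool_pos: [0.5622, 0.1178, 0.2528]
eef_rot: [0.527, 0.85, 0.0, -0.0]
force: [-0.4, 0.7, 0.4]
grip_width: 0.0853
finger_force: 0.0
```

```bash
python3 -c "
from h import *
go(.570,.107,.067,116)"
```

```text
pos [0.5622 0.1178 0.2528] yaw 116.43 tilt [ 0.0005 -0.0001] w 0.0853 q7 0.15 F [-0.4  0.7  0.4] 0.0 t 3.1
shift(now axes) [-0.44  0.07  6.19] turn [-0.    -0.     0.008] shift(goal axes) [-0.44  0.08  6.19]
```

>>> move_arm(increments="-1 -0.22 0.04 0.9 0 0 0;-1 -0.22 0.04 0.9 0 0 0;-1 0 0 0.9 0 0 0;-1 0 0 0.9 0 0 0;-1 0 0 0.9 0 0 0;-1 0 0 0.8 0 0 0;-1 0 0 0.5 0 0 0;-1 0 0 0.4 0 0 0;-1 0 0 0 0 0 0;-1 0 0 0 0 0 0")

```text
time_s: 3.92
tool_pos: [0.5704, 0.1073, 0.0668]
eef_rot: [0.526, 0.85, -0.0, -0.0]
force: [0.8, -0.1, 0.4]
grip_width: 0.0851
finger_force: 0.0
```

>>> move_arm(increments="1 0 0 0 0 0 0;1 0 0 0 0 0 0;1 0 0 0 0 0 0;1 0 0 0 0 0 0;1 0 0 0 0 0 0;1 0 0 0 0 0 0;1 0 0 0 0 0 0;1 0 0 0 0 0 0", force=30)

```text
time_s: 4.58
tool_pos: [0.5712, 0.1074, 0.0683]
eef_rot: [0.526, 0.85, 0.001, 0.001]
force: [-1.2, -0.4, 5.6]
grip_width: 0.0545
finger_force: 31.1
```

>>> move_arm(increments="1 0 0 -0.3 0 0 0;1 0 0 -0.5 0 0 0;1 0 0 -0.6 0 0 0;1 0 0 -0.6 0 0 0;1 -0.5 -0.15 0 0 0 0;1 -0.8 -0.23 0 0 0 0;1 -0.8 -0.23 0 0 0 0;1 -0.8 -0.23 0 0 0 0;1 -0.8 -0.23 0 0 0 0;1 -0.8 -0.23 0 0 0 0")

```text
time_s: 5.42
tool_pos: [0.5957, -0.0323, 0.1275]
eef_rot: [0.526, 0.85, 0.0, 0.0]
force: [0.2, 0.2, -2.0]
grip_width: 0.0551
finger_force: 32.3
```

>>> move_arm(increments="1 -0.6 -0.18 0 0 0 0;1 -0.33 -0.1 0 0 0 0;1 0 0 0 0 0 0;1 0 0 0.6 0 0 0;1 0 0 0.8 0 0 0;1 0 0 0.8 0 0 0;1 0 0 0.7 0 0 0;1 0 0 0.4 0 0 0;1 0 0 0.3 0 0 0;1 0 0 0 0 0 0")

```text
time_s: 6.25
tool_pos: [0.5997, -0.0582, 0.0175]
eef_rot: [0.525, 0.851, -0.0, -0.001]
force: [0.0, -0.4, -1.6]
grip_width: 0.0547
finger_force: 32.3
```

```bash
python3 -c "
from h import *
go(.600,-.06,.0075,116)"
```

```text
pos [ 0.5997 -0.0582  0.0175] yaw 116.61 tilt [ 0.0021 -0.0019] w 0.0547 q7 0.38 F [ 0.  -0.4 -1.6] 32.253960371017456 t 6.2
shift(now axes) [-0.06 -0.02  0.33] turn [-0.002 -0.002  0.011] shift(goal axes) [-0.06 -0.02  0.33]
```

>>> move_arm(increments="1 0 0 0.12 0 0 0;1 0 0 0.1 0 0 0;1 0 0 0.06 0 0 0;1 0 0 0.04 0 0 0;1 0 0 0.03 0 0 0;1 0 0 0 0 0 0")

```text
time_s: 6.75
tool_pos: [0.6008, -0.0597, 0.0086]
eef_rot: [0.526, 0.85, 0.0, 0.0]
force: [1.3, 0.9, -2.2]
grip_width: 0.0553
finger_force: 32.3
```

>>> move_arm(increments="1 0 0 0.04 0 0 0;1 0 0 0.03 0 0 0;1 0 0 0 0 0 0")

```text
time_s: 7.0
tool_pos: [0.6008, -0.0597, 0.0064]
eef_rot: [0.526, 0.85, 0.0, 0.0]
force: [-0.6, -0.4, 0.3]
grip_width: 0.0548
finger_force: 32.3
```

Force is now near 0, so the tin is touching the bench. Release it and look.

>>> move_arm(increments="0.2 0 0 0 0 0 0;0 0 0 0 0 0 0;-0.3 0 0 0 0 0 0;-0.6 0 0 0 0 0 0;-1 0 0 0 0 0 0;-1 0 0 0 0 0 0;-1 0 0 0 0 0 0;-1 0 0 0 0 0 0;-1 0 0 0 0 0 0;-1 0 0 0 0 0 0")

```text
time_s: 7.83
tool_pos: [0.6007, -0.0597, 0.0063]
eef_rot: [0.526, 0.851, 0.0, 0.0]
force: [0.4, -0.1, -0.7]
grip_width: 0.085
finger_force: 0.0
```

>>> move_arm(increments="-1 0 0 -0.3 0 0 0;-1 0 0 -0.6 0 0 0;-1 0 0 -0.9 0 0 0;-1 0 0 -0.9 0 0 0;-1 0 0 -0.9 0 0 0;-1 0 0 0 0 0 0;-1 0 0 0 0 0 0")

```text
time_s: 8.42
tool_pos: [0.602, -0.0598, 0.1166]
eef_rot: [0.526, 0.85, 0.001, 0.002]
force: [0.4, -0.2, -0.4]
grip_width: 0.0853
finger_force: 0.0
```

Run:
```python
from h import *
ims=[]
im,p,K,C=grab("side"); ims.append(im[90:210,230:390])
Z=p[...,2]; m=(Z>.02)&(Z<.045)&(np.hypot(p[...,0]-.60,p[...,1]+.06)<.06); m&=im.min(-1)>110
q=p[m]; t=q[q[:,2]>.028]; print(len(q),q.min(0),q.max(0),cv2.minEnclosingCircle(t[:,:2].astype(np.float32)),t[:,2].std(),t[:,2].mean())
go(.55,.148,.2,98)
```

```text
359 [ 0.57394003 -0.08952073  0.02005345] [ 0.6283668  -0.03178577  0.03549998] ((0.6001619696617126, -0.06031515821814537), 0.029715675860643387) 0.0015168044948931257 0.03188984522202232
pos [ 0.6008 -0.0597  0.1151] yaw 116.53 tilt [-0.0006  0.0011] w 0.0853 q7 0.4 F [-1.5  0.6 -1.1] 0.0 t 8.5
shift(now axes) [ 6.95  1.58 -2.83] turn [0.001 0.    0.323] shift(goal axes) [ 7.09 -0.71 -2.83]
```

The tin is upright on the bench with a flat top at z 0.032. Next is a close look at the shaft.

>>> move_arm(increments="-1 0.5 0.1 -0.2 0 0 0;-1 0.9 0.2 -0.1 0 0 0;-1 0.9 0.2 -0.03 0 0 0;-1 0.9 0.2 0 0 0 0;-1 0.9 0.2 0 0 0 0;-1 0.9 0.2 0 0 0 0;-1 0.8 0.15 0 0 0 0;-1 0.33 0.06 0 0 0 0.108;-1 0 0 0 0 0 0.108;-1 0 0 0 0 0 0.108")

```text
time_s: 9.3
tool_pos: [0.5522, 0.1237, 0.1229]
eef_rot: [0.657, 0.754, -0.001, -0.001]
force: [0.2, -0.2, -0.8]
grip_width: 0.0853
finger_force: 0.0
```

>>> move_arm(increments="-1 0 0 0 0 0 0;-1 0 0 0 0 0 0;-1 0 0 0 0 0 0")

```text
time_s: 9.55
tool_pos: [0.5533, 0.122, 0.1236]
eef_rot: [0.655, 0.755, -0.001, -0.0]
force: [0.5, 0.2, -0.5]
grip_width: 0.0858
finger_force: 0.0
```

Run:
```python
from h import *
go(.5536,.122,.125,98)
im,p,K,C=grab("wrist"); np.savez("/tmp/w2",im=im,p=p,K=K,C=C)
Z=p[...,2]; m=(Z>.0845)&(Z<.092)&(np.hypot(p[...,0]-.55,p[...,1]-.148)<.012)
q=p[m]; vu=np.argwhere(m); print(len(q),vu.min(0),vu.max(0),q.mean(0),cv2.minEnclosingCircle(q[:,:2].astype(np.float32)),cv2.minAreaRect(q[:,:2].astype(np.float32)))
c=vu.mean(0).astype(int); print(c)
save("crop3.png",cv2.resize(im[c[0]-40:c[0]+40,c[1]-50:c[1]+50],(750,600),interpolation=cv2.INTER_CUBIC))
d=(Z>.058)&(Z<.066); qq=p[d][:,:2].astype(np.float32); print(cv2.minAreaRect(qq))
```

```text
pos [0.5533 0.122  0.1236] yaw 98.1 tilt [-0.0003 -0.0013] w 0.0858 q7 -0.08 F [ 0.5  0.2 -0.5] 0.0 t 9.6
shift(now axes) [-0.    0.01 -0.05] turn [-0.001  0.     0.002] shift(goal axes) [-0.    0.01 -0.05]
201 [182 315] [200 329] [0.54845611 0.14829077 0.08721844] ((0.5497467517852783, 0.14777198433876038), 0.006112196482717991) ((0.5480296015739441, 0.14796863496303558), (0.011863583698868752, 0.00788076315075159), 82.55496978759766)
[190 321]
((0.5502569079399109, 0.14591644704341888), (0.16776126623153687, 0.17416906356811523), 8.201874732971191)
```

View pics/crop3.png

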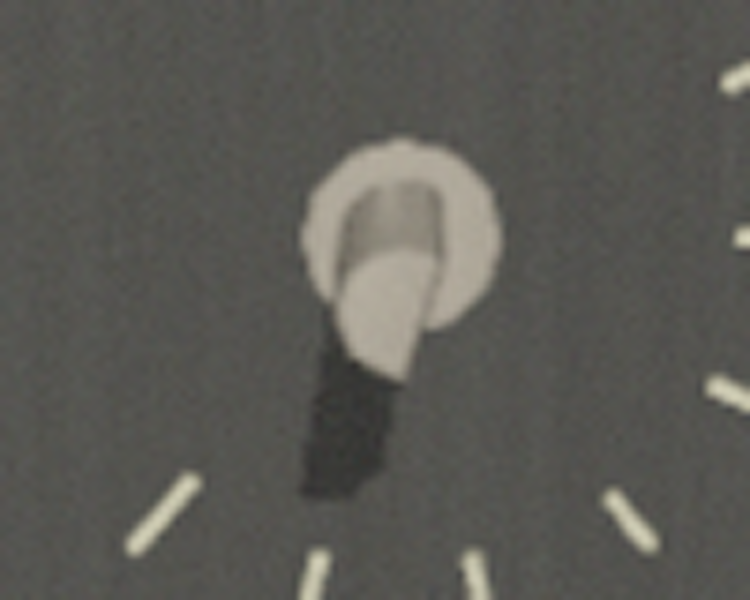

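The D-flat edge runs in the crop from about (440,250) to (405,380), so its normal points right and slightly down, at about −7.5° world. The shaft axis is at about (0.550, 0.148). Next I refine this with a D-model fit while the arm goes to view the knob.

>>> move_arm(increments="-1 -0.5 -0.2 -0.2 0 0 0;-1 -0.9 -0.39 0 0 0 0;-1 -0.9 -0.39 0 0 0 0;-1 -0.9 -0.39 0 0 0 0;-1 -0.9 -0.39 0 0 0 0;-1 -0.9 -0.39 0 0 0 0;-1 -0.9 -0.39 0 0 0 0;-1 -0.9 -0.39 0 0 0 0;-1 -0.9 -0.39 0 0 0 0;-1 -0.9 -0.39 0 0 0 0")

```text
time_s: 10.43
tool_pos: [0.4786, -0.1502, 0.1302]
eef_rot: [0.656, 0.755, 0.0, -0.0]
force: [-0.2, -0.1, -0.5]
grip_width: 0.0854
finger_force: 0.0
```

>>> move_arm(increments="-1 -0.9 -0.39 0 0 0 0;-1 -0.9 -0.39 0 0 0 0;-1 -0.9 -0.39 0 0 0 0;-1 -0.9 -0.39 0 0 0 0;-1 -0.3 -0.13 0 0 0 0;-1 0 0 0 0 0 0.121;-1 0 0 0 0 0 0.121;-1 0 0 0 0 0 0.121;-1 0 0 0 0 0 0.121;-1 0 0 0 0 0 0.121")

```text
time_s: 11.27
tool_pos: [0.4454, -0.271, 0.1301]
eef_rot: [0.852, 0.523, 0.0, -0.0]
force: [0.8, -0.4, -0.7]
grip_width: 0.0853
finger_force: 0.0
```

>>> move_arm(increments="-1 0 0 0 0 0 0.121;-1 0 0 0 0 0 0.121;-1 0 0 0 0 0 0.121;-1 0 0 0 0 0 0.121;-1 0 0 0 0 0 0.121;-1 0 0 0 0 0 0.121;-1 0 0 0 0 0 0.121;-1 0 0 0 0 0 0.121;-1 0 0 0 0 0 0;-1 0 0 0 0 0 0")

```text
time_s: 12.1
tool_pos: [0.4453, -0.2709, 0.13]
eef_rot: [0.998, 0.071, -0.0, -0.0]
force: [-0.6, -0.8, -0.2]
grip_width: 0.0854
finger_force: 0.0
```

```bash
cat >> h.py <<'E'
from scipy.optimize import differential_evolution as DE
def fit(mask,K,C,h,sdf,x0,y0,a0,r=.006,da=.4,soft=.0003):
    "fit sdf(local xy) silhouette of a top face at height h to a pixel mask"
    vu=np.argwhere(cv2.dilate(mask.astype(np.uint8),np.ones((15,15)))>0)
    d=np.c_[(vu[:,1]-K[0,2])/K[0,0],(vu[:,0]-K[1,2])/K[1,1],np.ones(len(vu))]@C[:3,:3].T
    w=(C[:3,3]+d*((h-C[2,3])/d[:,2])[:,None])[:,:2]; t=mask[vu[:,0],vu[:,1]].astype(float)
    def cost(q):
        c,s=np.cos(q[2]),np.sin(q[2]); l=(w-q[:2])@np.array([[c,-s],[s,c]])
        return np.sum((1/(1+np.exp(np.clip(sdf(l)/soft,-50,50)))-t)**2)
    o=DE(cost,[(x0-r,x0+r),(y0-r,y0+r),(a0-da,a0+da)],seed=0,tol=1e-6)
    return o.x[:2].round(4),np.degrees(o.x[2]).round(2),o.fun,t.sum()
E
python3 - <<'E'
from h import *
d=np.load("/tmp/w2.npz");p=d["p"];Z=p[...,2]
m=(Z>.0845)&(Z<.092)&(np.hypot(p[...,0]-.55,p[...,1]-.148)<.012)
print("D",fit(m,d["K"],d["C"],.088,lambda l:np.maximum(np.hypot(*l.T)-.006,l[:,0]-.002),.55,.148,-.13,da=.6))
go(.445,-.272,.13,8)
im,p,K,C=grab("wrist"); np.savez("/tmp/w3",im=im,p=p,K=K,C=C); save("w3.png",im)
Z=p[...,2]; m=(Z>.0335)&(Z<.04)&(np.hypot(p[...,0]-.455,p[...,1]+.27)<.04)
vu=np.argwhere(m);print(m.sum(),vu.min(0),vu.max(0),p[m].mean(0),cv2.minAreaRect(p[m][:,:2].astype(np.float32)))
E
```

```text
D (array([0.5499, 0.1483]), np.float64(-8.28), np.float64(11.415870844697277), np.float64(201.0))
pos [ 0.4453 -0.2709  0.13  ] yaw 8.1 tilt [-0.0003 -0.0004] w 0.0854 q7 -0.47 F [-0.6 -0.8 -0.2] 0.0 t 12.1
shift(now axes) [-0.02  0.03 -0.  ] turn [-0.     0.     0.002] shift(goal axes) [-0.02  0.03 -0.  ]
1108 [161 309] [219 331] [ 0.45091921 -0.26830029  0.03536742] ((0.45260319113731384, -0.26793479919433594), (0.051014143973588943, 0.01798972114920616), 9.695897102355957)
```

View pics/w3.png

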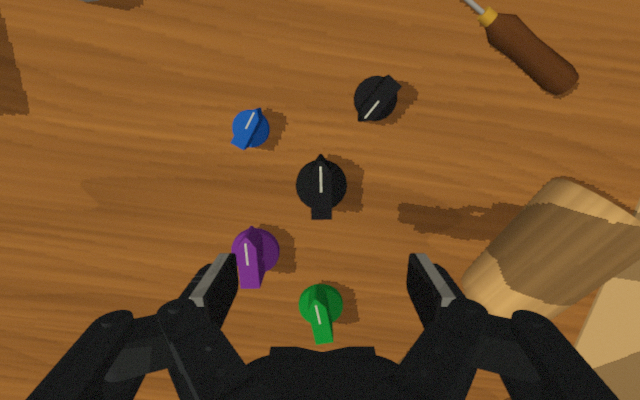

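The view shows the large black knob at (322,185) with its nose up in the image; purple (250,250) and blue (251,128) are clear of it. Next I fit the knob.

Run:
```python
from h import *
d=np.load("/tmp/w3.npz");p=d["p"];Z=p[...,2]
m=(Z>.0335)&(Z<.04)&(np.hypot(p[...,0]-.455,p[...,1]+.27)<.04)
sd=lambda l:np.maximum(np.maximum(abs(l[:,1])-.009,-l[:,0]-.022),(l[:,0]-.031+abs(l[:,1])*11/9)*.63)
print("knob",fit(m,d["K"],d["C"],.036,sd,.452,-.269,.15))
for h,lo,hi in((.008,.004,.0125),):
    s=(Z>lo)&(Z<hi)&(np.hypot(p[...,0]-.452,p[...,1]+.269)<.026)
    print("skirt",s.sum(),cv2.minEnclosingCircle(p[s][:,:2].astype(np.float32)))
im=d["im"].astype(int)
for n,mm in (("purple",(im[...,2]>im[...,1]+30)&(Z>.004)&(Z<.045)),("blk",(im.max(-1)<70)&(Z>.006)&(Z<.045))):
    q=p[mm&(np.hypot(p[...,0]-.45,p[...,1]+.27)<.1)]; print(n,q.min(0),q.max(0))
# finger-clearance: everything >6mm high near the two finger paths (knob frame)
a=np.radians(9.5);r=(p[...,:2]-[.4525,-.268])@np.array([[np.cos(a),-np.sin(a)],[np.sin(a),np.cos(a)]])
k=(Z>.006)&(Z<.05)&(abs(r[...,0])<.016)&(abs(r[...,1])<.07); h,e=np.histogram(r[...,1][k],bins=28,range=(-.07,.07));print(h)
```

```text
knob (array([ 0.4492, -0.2686]), np.float64(9.37), np.float64(53.56466374237977), np.float64(1108.0))
skirt 1005 ((0.4518837034702301, -0.26857176423072815), 0.025772009044885635)
purple [ 0.35873722 -0.23596954  0.00401708] [ 0.51115086 -0.18339026  0.03707713]
blk [ 0.36225566 -0.32238002  0.00600055] [ 0.54606291 -0.20884572  0.03733754]
[  0   0   0   0   0   0   0   0   0  79 146 182 181 215 218 173 167 156
  68   0   0   0   0   0   0   0   0   0]
```

Run:
```python
from h import *
d=np.load("/tmp/w3.npz");p=d["p"];Z=p[...,2];im=d["im"].astype(int)
a=np.radians(9.4);r=(p[...,:2]-[.4492,-.2686])@np.array([[np.cos(a),-np.sin(a)],[np.sin(a),np.cos(a)]])
k=(Z>.0055)&(Z<.0105)&(np.hypot(*np.moveaxis(r,-1,0))<.04)
for lo in np.arange(-.024,.024,.003):
    s=k&(r[...,1]>=lo)&(r[...,1]<lo+.003)
    if s.sum()>5 and abs(lo+.0015)>.01: x=r[...,0][s]; y=lo+.0015; print(round(y,4),s.sum(),x.min().round(4),x.max().round(4),"mid",((x.min()+x.max())/2).round(4),"half",((x.max()-x.min())/2).round(4),np.sqrt(max(.024**2-y*y,0)).round(4))
print([ (k&True)[...].sum(), r[...,1][k].min(), r[...,1][k].max()])
go(.4495,-.2686,.011,9.4)
```

```text
-0.0225 55 -0.01 0.01 mid -0.0 half 0.01 0.0084
-0.0195 88 -0.0151 0.0153 mid 0.0001 half 0.0152 0.014
-0.0165 108 -0.0181 0.018 mid -0.0 half 0.0181 0.0174
-0.0135 127 -0.02 0.0206 mid 0.0003 half 0.0203 0.0198
-0.0105 131 -0.0208 0.0217 mid 0.0005 half 0.0213 0.0216
0.0105 82 -0.0204 0.0214 mid 0.0005 half 0.0209 0.0216
0.0135 133 -0.0195 0.0204 mid 0.0004 half 0.02 0.0198
0.0165 111 -0.0179 0.0179 mid -0.0 half 0.0179 0.0174
0.0195 88 -0.0141 0.015 mid 0.0004 half 0.0145 0.014
0.0225 50 -0.0105 0.0102 mid -0.0002 half 0.0104 0.0084
[np.int64(992), np.float64(-0.024033527152295026), np.float64(0.02393185834890679)]
pos [ 0.4453 -0.271   0.13  ] yaw 8.08 tilt [-0.0001 -0.0005] w 0.0851 q7 -0.47 F [-0.5  0.1 -0.8] 0.0 t 12.2
shift(now axes) [ 0.15 -0.06  3.97] turn [-0.001  0.    -0.023] shift(goal axes) [ 0.15 -0.06  3.97]
```

>>> move_arm(increments="-1 0.15 -0.06 0 0 0 -0.023;-1 0 0 0.7 0 0 0;-1 0 0 0.9 0 0 0;-1 0 0 0.9 0 0 0;-1 0 0 0.7 0 0 0;-1 0 0 0.45 0 0 0;-1 0 0 0.32 0 0 0;-1 0 0 0 0 0 0;-1 0 0 0 0 0 0")

```text
time_s: 12.9
tool_pos: [0.4496, -0.269, 0.0111]
eef_rot: [0.997, 0.08, 0.0, -0.0]
force: [0.3, -0.8, 0.3]
grip_width: 0.0856
finger_force: 0.0
```

>>> move_arm(increments="0 0 0 0 0 0 0;0.2 0 0 0 0 0 0;0.3 0 0 0 0 0 0;0.4 0 0 0 0 0 0;0.5 0 0 0 0 0 0;0.7 0 0 0 0 0 0;1 0 0 0 0 0 0;1 0 0 0 0 0 0;1 0 0 0 0 0 0;1 0 0 0 0 0 0", force=50)

```text
time_s: 13.73
tool_pos: [0.4497, -0.2691, 0.0115]
eef_rot: [0.997, 0.08, 0.0, 0.0]
force: [0.7, -0.1, 5.8]
grip_width: 0.0174
finger_force: 50.1
```

```bash
python3 -c "
from h import *
go(.4494,-.2686,.13,9.4)"
```

```text
pos [ 0.4497 -0.2691  0.0115] yaw 9.16 tilt [0.0006 0.0003] w 0.0174 q7 -0.39 F [ 0.7 -0.1  5.8] 50.12759579345584 t 13.7
shift(now axes) [-0.   -0.02 -3.95] turn [ 0.    -0.001 -0.004] shift(goal axes) [-0.01 -0.02 -3.95]
```

>>> move_arm(increments="1 0 0 -0.2 0 0 0;1 0 0 -0.5 0 0 0;1 0 0 -0.8 0 0 0;1 0 0 -0.8 0 0 0;1 0 0 -0.8 0 0 0;1 0 0 -0.8 0 0 0;1 0 0 -0.7 0 0 0;1 0 0 -0.35 0 0 0.1;1 0 0 0 0 0 0.1;1 0 0 0 0 0 0.103")

```text
time_s: 14.57
tool_pos: [0.4498, -0.2691, 0.1607]
eef_rot: [0.997, -0.074, 0.001, 0.0]
force: [-0.4, 0.3, -1.3]
grip_width: 0.0169
finger_force: 49.3
```

```bash
python3 -c "
from h import *
go(.4905,.1565,.16,-8.2)"
```

```text
pos [ 0.4498 -0.2691  0.1607] yaw -8.48 tilt [0.0018 0.    ] w 0.0169 q7 -0.69 F [-0.4  0.3 -1.3] 49.28466319106519 t 14.6
shift(now axes) [ -0.75 -14.23   0.02] turn [ 0.    -0.002 -0.005] shift(goal axes) [ -0.68 -14.23   0.02]
```

>>> move_arm(increments="1 0 -0.5 0 0 0 0;1 -0.05 -0.9 0 0 0 0;1 -0.05 -0.9 0 0 0 0;1 -0.05 -0.9 0 0 0 0;1 -0.05 -0.9 0 0 0 0;1 -0.05 -0.9 0 0 0 0;1 -0.05 -0.9 0 0 0 0;1 -0.05 -0.9 0 0 0 0;1 -0.05 -0.9 0 0 0 0;1 -0.05 -0.9 0 0 0 0")

```text
time_s: 15.4
tool_pos: [0.4726, -0.0103, 0.1597]
eef_rot: [0.997, -0.072, -0.0, -0.0]
force: [0.8, 0.9, -1.0]
grip_width: 0.0169
finger_force: 49.3
```

>>> move_arm(increments="1 -0.05 -0.9 0 0 0 0;1 -0.05 -0.9 0 0 0 0;1 -0.05 -0.9 0 0 0 0;1 -0.05 -0.9 0 0 0 0;1 -0.05 -0.9 0 0 0 0;1 0 -0.7 0 0 0 0;1 0 -0.4 0 0 0 0;1 0 0 0 0 0 0;1 0 0 0 0 0 0;1 0 0 0 0 0 0")

```text
time_s: 16.23
tool_pos: [0.4892, 0.1535, 0.1598]
eef_rot: [0.997, -0.073, -0.0, 0.001]
force: [-0.5, 0.5, -0.8]
grip_width: 0.0173
finger_force: 49.3
```

Run:
```python
from h import *
go(.4905,.1565,.16,-8.2)
im,p,K,C=grab("wrist"); np.savez("/tmp/w4",im=im,p=p,K=K,C=C); save("w4.png",im)
Z=p[...,2]; m=(Z>.0835)&(Z<.093)&(np.hypot(p[...,0]-.55,p[...,1]-.148)<.012)
print(m.sum(),np.argwhere(m).mean(0))
print("D",fit(m,K,C,.088,lambda l:np.maximum(np.hypot(*l.T)-.006,l[:,0]-.002),.55,.148,-.14,da=.6))
# held knob in tool frame
s=env.state();M=R.from_quat(s["eef_rot"]).as_matrix();t=(p-s["tool_pos"])@M
k=(abs(t[...,0])<.045)&(abs(t[...,1])<.035)&(t[...,2]>-.03)&(t[...,2]<.02)&(im.max(-1)<90)
q=t[k]; print("knob",len(q),q.min(0),q.max(0)); h=np.percentile(q[:,2],[2,50,98]);print(h)
for z0 in np.arange(-.03,.016,.004):
    s=q[(q[:,2]>=z0)&(q[:,2]<z0+.004)]
    if len(s)>10: print(z0.round(3),len(s),s.min(0).round(4)[:2],s.max(0).round(4)[:2])
```

```text
pos [0.4892 0.1535 0.1598] yaw -8.35 tilt [0.0001 0.0013] w 0.0173 q7 -1.39 F [-0.5  0.5 -0.8] 49.277878208085895 t 16.2
shift(now axes) [ 0.03 -0.11 -0.01] turn [ 0.001 -0.    -0.003] shift(goal axes) [ 0.03 -0.11 -0.01]
159 [130.49685535 316.78616352]
D (array([0.5503, 0.1482]), np.float64(-8.38), np.float64(8.282010163095796), np.float64(159.0))
knob 6046 [-0.02362806 -0.02352011 -0.02999975] [0.03045421 0.02338593 0.01340004]
[-0.02788763 -0.02302924  0.00855803]
-0.03 224 [-0.012  -0.0222] [0.0104 0.0216]
-0.026 3250 [-0.0232 -0.0219] [0.028  0.0219]
-0.022 373 [-0.0236 -0.022 ] [0.0291 0.0219]
-0.018 247 [ 0.0048 -0.022 ] [0.0293 0.0219]
-0.014 224 [ 0.005 -0.022] [0.0297 0.0218]
-0.01 193 [ 0.0049 -0.0219] [0.03   0.0206]
-0.006 115 [ 0.0053 -0.0203] [0.0303 0.0197]
-0.002 87 [ 0.0197 -0.009 ] [0.0305 0.0083]
0.002 1113 [-0.0009 -0.0235] [0.0299 0.0234]
0.006 145 [ 0.0065 -0.0233] [0.0232 0.0227]
0.01 75 [ 0.0084 -0.0192] [0.0232 0.0221]
```

View pics/w4.png

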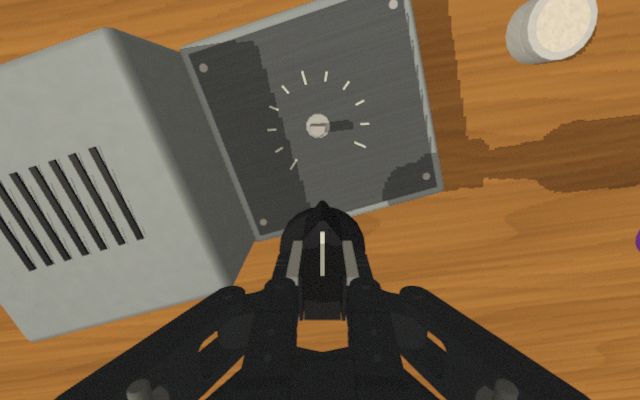

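The shaft is re-measured at this yaw as (0.5503, 0.1482), −8.4°. The knob sits straight in the fingers, with its axis about 0.6 mm behind the TCP along tool x and its underside 10 mm below it. I'll move above the shaft.

```bash
python3 -c "
from h import *
go(.5508,.1481,.106,-8.3)"
```

```text
pos [0.4893 0.1534 0.1598] yaw -8.39 tilt [0.0001 0.0011] w 0.0173 q7 -1.39 F [-0.6 -0.1  0. ] 49.27789748646319 t 16.3
shift(now axes) [ 2.05 -0.13  1.79] turn [ 0.001 -0.    -0.002] shift(goal axes) [ 2.05 -0.12  1.79]
```

>>> move_arm(increments="1 0.4 -0.03 0 0 0 0;1 0.6 -0.03 0 0 0 0;1 0.6 -0.03 0 0 0 0;1 0.45 -0.03 0 0 0 0;1 0 0 0.5 0 0 0;1 0 0 0.6 0 0 0;1 0 0 0.45 0 0 0;1 0 0 0.24 0 0 0;1 0 0 0 0 0 0;1 0 0 0 0 0 0")

```text
time_s: 17.12
tool_pos: [0.5509, 0.1492, 0.1061]
eef_rot: [0.997, -0.072, -0.0, 0.0]
force: [0.3, 0.1, 0.8]
grip_width: 0.0166
finger_force: 49.3
```

```bash
python3 -c "
from h import *
go(.5508,.1481,.096,-8.3)"
```

```text
pos [0.5509 0.1492 0.1061] yaw -8.3 tilt [-0.      0.0005] w 0.0166 q7 -1.35 F [0.3 0.1 0.8] 49.28923711180687 t 17.1
shift(now axes) [0.   0.04 0.34] turn [ 0.  0. -0.] shift(goal axes) [0.   0.04 0.34]
```

>>> move_arm(increments="1 0 0.037 0 0 0 0;1 0 0 0.1 0 0 0;1 0 0 0.1 0 0 0;1 0 0 0.08 0 0 0;1 0 0 0.08 0 0 0;1 0 0 0.07 0 0 0;1 0 0 0 0 0 0")

```text
time_s: 17.7
tool_pos: [0.5506, 0.1487, 0.0926]
eef_rot: [0.997, -0.072, -0.0, 0.0]
force: [0.5, -1.6, -2.1]
grip_width: 0.0172
finger_force: 49.3
```

>>> move_arm(increments="1 0 0 0.05 0 0 0;1 0 0 0.05 0 0 0;1 0 0 0.05 0 0 0;1 0 0 0 0 0 0")

```text
time_s: 18.03
tool_pos: [0.5507, 0.1487, 0.0882]
eef_rot: [0.997, -0.072, 0.0, 0.0]
force: [0.1, -3.4, -0.8]
grip_width: 0.0171
finger_force: 49.3
```

>>> move_arm(increments="1 0 0.02 0.05 0 0 0;1 0 0 0.06 0 0 0;1 0 0 0.06 0 0 0;1 0 0 0.06 0 0 0;1 0 0 0 0 0 0")

```text
time_s: 18.45
tool_pos: [0.5506, 0.1486, 0.0812]
eef_rot: [0.997, -0.072, 0.0, 0.0]
force: [0.7, -1.9, -1.1]
grip_width: 0.0171
finger_force: 49.2
```

>>> move_arm(increments="1 0 0 0.06 0 0 0;1 0 0 0.05 0 0 0;1 0 0 0.05 0 0 0;1 0 0 0.04 0 0 0;1 0 0 0 0 0 0;1 0 0 0 0 0 0", force=70)

```text
time_s: 18.95
tool_pos: [0.5508, 0.1486, 0.0763]
eef_rot: [0.997, -0.072, 0.0, -0.0]
force: [-1.5, -2.7, 7.6]
grip_width: 0.0167
finger_force: 74.2
```

>>> move_arm(increments="1 0 0 0.04 0 0 0;1 0 0 0.04 0 0 0;1 0 0 0.03 0 0 0;1 0 0 0 0 0 0;1 0 0 0 0 0 0")

```text
time_s: 19.37
tool_pos: [0.551, 0.1486, 0.0751]
eef_rot: [0.997, -0.072, 0.001, -0.001]
force: [-5.9, -2.8, 25.4]
grip_width: 0.0166
finger_force: 77.1
```

Contact is stiff at 25 N, so the shaft is at its stop. I verify the knob height and tilt, and the tin, before handing in.

Run:
```python
from h import *
go(.551,.1486,.075,-8.3)
im,p,K,C=grab("wrist"); M=R.from_quat(env.state()["eef_rot"]).as_matrix(); t=(p-env.state()["tool_pos"])@M
k=(abs(t[...,0])<.02)&(abs(t[...,1])<.0075)&(abs(p[...,2]-.1)<.012); q=p[k]
A=np.c_[q[:,:2]-q[:,:2].mean(0),np.ones(len(q))]; print("top",len(q),np.linalg.lstsq(A,q[:,2],rcond=None)[0])
k=(t[...,0]>.015)&(t[...,0]<.04)&(abs(t[...,1])<.02)&(p[...,2]>.067); print("nose max x",t[k][:,0].max())
k=(abs(t[...,0])<.03)&(abs(t[...,1])>.011)&(abs(t[...,1])<.024)&(p[...,2]>.067)&(p[...,2]<.079)&(t[...,0]>.012); print("skirt top z",np.median(p[k][:,2]),k.sum())
f,ps,_,_=grab("side");m=(ps[...,2]>.02)&(np.hypot(ps[...,0]-.6,ps[...,1]+.06)<.035); print("tin top",np.percentile(ps[m][:,2],[50,95]),ps[m].mean(0))
save("s5.png",np.hstack([cv2.resize(f[60:180,240:400],(480,360)),cv2.resize(im,(320,200))[:,:].repeat(1,0) if 0 else cv2.resize(im[100:340,200:440],(320,360))]))
print(env.state()["force"],env.state()["time_s"])
```

```text
pos [0.551  0.1486 0.0751] yaw -8.25 tilt [ 0.0013 -0.0022] w 0.0166 q7 -1.31 F [-5.9 -2.8 25.4] 77.06553563475609 t 19.4
shift(now axes) [ 0. -0.  0.] turn [-0.002 -0.001  0.001] shift(goal axes) [ 0. -0.  0.]
top 2395 [0.00406567 0.00142277 0.09889823]
nose max x 0.03064449417720298
skirt top z 0.07061823068727552 389
tin top [0.03161761 0.03434122] [ 0.59963647 -0.06451244  0.03081388]
[-5.66016618 -2.41464614 25.82431825] 19.4667
```

View pics/s5.png

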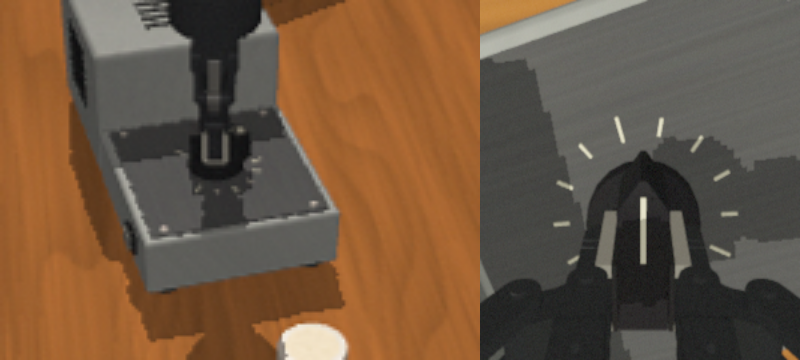

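The pictures show the knob (643,230) upright in the fingers, its top at 0.099 m (0.100 expected when fully pressed), and the tin standing at (313,343). Handing in.

```bash
python3 -c "
from h import *
print(env.close_job())"
```

```text
the job is handed in; nothing more can be done
None
```

The job is handed in, though the hand-in call returned no verdict: the tin stands upright on the bench, and the knob is home on the D-shaft, flat to flat. It is held pressed to the stop at about 25 N, and I kept clear of the maul, awl and jar.

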